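# Crank the sample lift up to its stop

### The job

Gently fit the loose hand crank fully home onto the square shaft of the small sample lift, then wind it clockwise (seen from above) by its knob, full turns, until the platform with the jar comes up against its top stop. Stop when you feel it turn firm, without forcing it, and leave the crank on the shaft with everything else undisturbed.

Things in the scene. Friction and masses are not known exactly. Their poses are not given: they have to be found in the camera images.
- lift: the sample lift, fixed: grey base plate 94 x 215 x 10 mm, on it a white gearbox 70 x 70 mm, 90 mm high, with an upright square shaft, and beside it two guide columns joined by a bar (93 mm high) with the platform. Origin on the desk under the shaft's axis, z up; base from y = -48 to +168 mm, platform centre at y = +108 mm
- shaft_foot (a point): centre of the round collar (52 mm across) on the gearbox, on the shaft's axis, 100 mm above the desk; does not turn. From it the shaft rises: 20 mm square for 16 mm, then a round nose 10 mm high, 19.6 mm across and tapering in its upper 6 mm to 12 mm. The square may stand at any angle, not read: see or feel it. Clockwise it lifts the platform 12 mm a turn, drag about 0.08 N m; stays where left
- platform_top (a point): centre of the platform's top face (74 x 78 mm, with a fixed jar), at the start 1.2 to 2 turns below the top stop. The stop is a rubber buffer at a height not given: from first contact the knob grows firmer by about 30 N per radian of crank turn (free winding: under 2 N). Half a radian (about 15 N) past contact counts as forced; let go, it springs back to about first contact
- crank_socket (a point): centre of the crank's socket mouth on its underside, the crank's origin: a square hole 22 mm wide, 28 mm deep, in a hub 36 mm square, sides parallel to x and y; x along the arm to the knob, z up. The crank (dark steel, about 0.3 kg) stands on the desk, socket down. Fully home, the mouth rests on the shaft's collar; if not in line with the square it stays 16 mm higher, on the shoulder
- crank_boss (a point): centre of the square boss on top of the crank's hub, 55 mm above the mouth: 24 x 24 mm, from 38 to 72 mm above the mouth, flats parallel to the crank's x and y. Held here across the arm (fingers closing along the crank's y) it can be fitted. The arm is 18 mm wide, from 30 to 38 mm above the mouth
- crank_knob (a point): centre of the crank's free-spinning upright black knob, 22 mm across, from 40 to 84 mm above the mouth; this point is 65 mm from the crank's axis along its x and 62 mm above the mouth
- dropper: bystander: brown dropper bottle, 33 mm across, 102 mm high; origin at the centre of its underside
- lab_jar: bystander: jar with a red lid, 44 mm across, 60 mm high; origin at the centre of its underside
- carton: bystander: upright small carton 34 x 60 x 98 mm; origin at the centre of its underside
- swab_glass: bystander: glass with swabs, 52 mm across, 79 mm high; origin at the centre of its underside
- dish: bystander: flat dish, 76 mm across, 11 mm high; origin at the centre of its underside
- crank: the crank as a whole, its origin and axes the same as crank_socket's; it stands on the right-hand desk, whose top is 4 mm higher than the left-hand one under the lift

How it is judged:
By the outcome, as a careful person would: the job done as asked, in the order asked, and still so for the second after the job is handed in, with the robot touching nothing.
It also fails if it takes over 72 s, if anything falls off the work surface, if the arm or the gripper's body presses on something with over 40 N, if the wrist force passes 120 N, or if a joint passes its speed limit or range.

### The arm

A 7-joint arm with a two-finger parallel gripper is mounted at the origin on a cart in front of the work surface, level with it; the furniture and walls round the work are solid. World frame = base frame: x ahead of the robot, y to its left, z up, the work surface at z = 0. Lengths are in mm, angles in degrees, forces in N, time in s.
With the tool pointing down it reaches from about 400 to 875 mm from the base axis. Payload 6.5 kg.
Tool frame: the origin (TCP) lies at the very end of the fingers, on their centre line; the grasp point (between the pads) lies 19 mm behind it (arm.grasp_offset is the distance from the TCP to the grasp point, in mm); z points along the fingers, y is the line along which they close (so a half turn about z gives the same grasp; the last joint's range is limited). The gripper opens to 88 mm and grips with 3 to 60 N. Pads are 18 mm wide; open, the fingers measure 123 mm over their backs; the gripper's body (75 mm by 187 mm) begins 45 mm behind the grasp point.
Start: joints at [-78.679, 30.733, -0.252, 88.115, 0.149, 61.152, -4.079], TCP at [169.484, 627.507, 205.216] pointing down, gripper open.
Joint ranges: [-154.64, 154.64], [-21.42, 123.67], [-72.66, 72.17], [13.99, 137.28], [-74.86, 254.86], [10.95, 109.41], [-158.01, 158.01]. Speed limits (degrees/s): [136.94, 136.94, 180, 180, 180, 180, 180].

### API

Orientations are given as [roll, pitch, yaw] about the fixed x, y, z axes, in that order (R = Rz(yaw) Ry(pitch) Rx(roll)).
In Python, from cell import arm gives the robot as it stands.
- The arm moves only by the tool play_rows, never from a script. Its argument "commands" is text: rows parted by semicolons, each of 5 numbers parted by spaces: the shift along the tool's x, y, z each as a share of 0.1 m, from -1 to 1, then the turn about the tool's z as a share of 90 degrees, from -1 to 1, then the opening, from -1 (shut) to 1 (fully open), so that 0 is half open. In form: x y z twist claw; .... A call has 1 to 20 rows; each row is the pose to reach, as a shift and turn from the pose commanded when the call began, along the tool's axes at that moment; what a row does not reach only later rows make up. A row lasts 1/12 s, in which the tool goes at most 41.7 mm and 7.16 degrees, less where a joint would pass 70% of its speed; a pose out of reach is approached as far as the arm can. A call with a number of a shift or a turn outside -1 to 1 is refused whole. A call with a gripper value outside its range is refused whole. The fingers move at their own pace and stop on an object; "squeeze" is the grip in N (left out, the last holds). Time passes only in rows, so rows that repeat a pose let the fingers close. It gives the time, the measured TCP pose, the force, the opening and the grip force at its end, in the units of the state.
- arm.get_obs(): the state, without advancing time (a new reading comes with each control period).
- arm.grab_frame(name): name is "scene" or "top" or "wrist"; returns the picture (400x640x3 uint8, blue, green, red); there is no depth.
- arm.camera_params(name): a dict with "fx", "fy", "cx", "cy" (pixels), "k1" (the pictures are not rectified: a ray, as slopes to the right and down, at radius r is drawn at 1 + k1 r^2 times it, then the intrinsics apply), "rvec" (rotation vector, rad) and "tvec" (3), from world to camera coordinates, as OpenCV has them; the wrist camera has in their place "hand_eye" (4x4, takes a point from camera to tool coordinates, whose origin is the TCP and whose axes are the flange's). Camera axes: x right, y down, z forward; pixel columns grow to the right and rows downward; lengths in mm; the calibration is good to about 2 mm. A picture is of the moment at which its call begins: read the wrist's pose just before it. camera_params takes no time and is no camera call.
- arm.finish_job(): hands the job in; it is judged then, once.
The state is a dict: "t": time; "qpos": joint angles; "joint_velocities": joint speeds; "joint_efforts": joint torques, N m; "tool_pos": TCP position; "tcp_rot": TCP orientation; "wrist_force": force on the tool from outside, world axes, zero at the start; "torque": the same for the moment, N m; "opening": finger opening in mm; "grip_force": force on a finger pad.
Only numpy, scipy, OpenCV 4.12 (cv2) and the standard library are available. Lean on these libraries where they do the work, as an engineer would, in place of code of your own. Each camera call takes 0.05 s, during which the arm holds its last target. There are 200 camera calls.

## Working session

There is one attempt and no reset: what is moved stays moved. The work goes in short steps, Python scripts to look and compute and a tool call to move; the robot and the scene stay as the last step left them, time stands still between calls to the robot, and variables do not carry over. Pictures are saved under pics/ and viewed, at most 10 in all, crops included, and the job is handed in when it is done.

Besides the shell and the picture viewer there is one more tool, called after "Call:" as name(argument=value, ...) on one line, values as JSON. play_rows: Moves the arm, as the interface text tells. Its arguments: {"type":"object","properties":{"commands":{"type":"string"},"squeeze":{"type":"number"}},"required":["commands"]}

```bash
mkdir -p pics; cat > h.py <<'E'
import numpy as np, cv2
from scipy.spatial.transform import Rotation as R
from cell import arm
def rays(name,px,obs=None):
    p=arm.camera_params(name); px=np.atleast_2d(np.array(px,float))
    d=np.c_[(px[:,0]-p['cx'])/p['fx'],(px[:,1]-p['cy'])/p['fy']]
    u=d.copy()
    for _ in range(20): u=d/(1+p['k1']*(u**2).sum(1,keepdims=True))
    v=np.c_[u,np.ones(len(u))]
    if name=='wrist':
        H=np.array(p['hand_eye']); T=np.eye(4); T[:3,:3]=R.from_euler('xyz',obs['tcp_rot'],degrees=True).as_matrix(); T[:3,3]=obs['tool_pos']
        M=T@H; return M[:3,3],v@M[:3,:3].T
    Rm=cv2.Rodrigues(np.array(p['rvec'],float))[0]; return -Rm.T@np.array(p['tvec'],float).ravel(),v@Rm
def plane(name,px,z,obs=None):
    o,d=rays(name,px,obs); return o+d*((z-o[2])/d[:,2])[:,None]
def cross(a,b):
    (o1,d1),(o2,d2)=a,b; d1=d1[0];d2=d2[0]
    s=np.linalg.lstsq(np.c_[d1,-d2],o2-o1,rcond=None)[0]
    p,q=o1+s[0]*d1,o2+s[1]*d2; return (p+q)/2,np.linalg.norm(p-q)
E
python3 - <<'E'
from h import *
o=arm.get_obs(); print({k:np.round(v,2) for k,v in o.items()})
for n in('scene','top','wrist'):
    cv2.imwrite(f'pics/{n}0.png',arm.grab_frame(n)); print(n,{k:np.round(v,3).tolist() for k,v in arm.camera_params(n).items()})
E
```

```text
{'t': np.float64(0.0), 'qpos': array([-78.68,  30.78,  -0.25,  88.17,   0.15,  61.15,  -4.08]), 'joint_velocities': array([ 0.04, -0.05,  0.03,  0.  , -0.08, -0.04, -0.09]), 'joint_efforts': array([-0.000e+00, -5.710e+01,  9.900e-01, -2.516e+01, -6.000e-02,
        2.000e-02,  0.000e+00]), 'tool_pos': array([169.35, 626.88, 204.35]), 'tcp_rot': array([-1.7990e+02,  1.0000e-02,  1.6489e+02]), 'wrist_force': array([-0.08, -0.28,  0.02]), 'torque': array([0.01, 0.01, 0.03]), 'grip_force': np.float64(0.0), 'opening': np.float64(88.02)}
scene {'fx': 399.17, 'fy': 399.17, 'cx': 322.795, 'cy': 197.015, 'k1': -0.017, 'rvec': [2.18, -0.731, 0.338], 'tvec': [-547.543, 204.393, 1019.985]}
top {'fx': 406.347, 'fy': 406.347, 'cx': 313.16, 'cy': 201.38, 'k1': 0.012, 'rvec': [2.153, -2.075, 0.221], 'tvec': [-192.997, 559.362, 1087.284]}
wrist {'fx': 295.935, 'fy': 295.935, 'cx': 317.127, 'cy': 195.49, 'k1': -0.033, 'hand_eye': [[-0.0, -0.952, -0.307, 79.923], [1.0, -0.0, 0.001, -0.362], [-0.001, -0.307, 0.952, -179.905], [0.0, 0.0, 0.0, 1.0]]}
```

View pics/scene0.png

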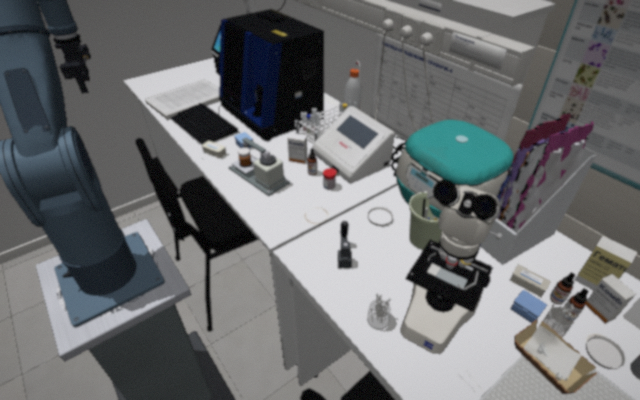

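View pics/top0.png

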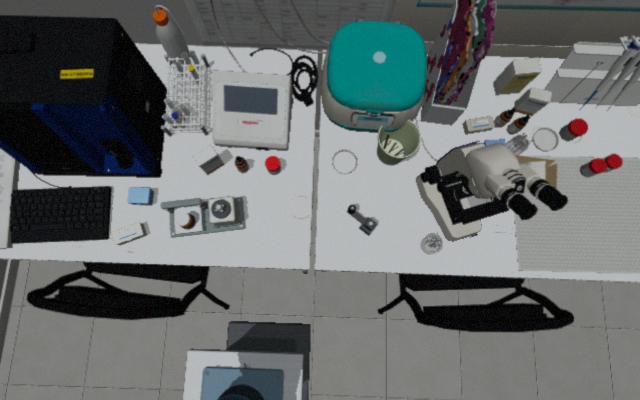

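The top view shows the lift's shaft near (222,208) with the platform left at (188,218). The crank has its black knob near (352,209) and its hub near (367,227). In the scene view the crank is near (345,245) and the lift near (265,172). I'll zoom in.

```bash
python3 - <<'E'
from h import *
t=cv2.imread('pics/top0.png'); s=cv2.imread('pics/scene0.png')
c=lambda im,x,y,w,h,k:cv2.resize(im[y:y+h,x:x+w],None,fx=k,fy=k,interpolation=cv2.INTER_CUBIC)
a=np.hstack([c(t,155,185,100,70,4),c(t,335,190,66,70,4)][:2]); b=np.hstack([c(s,220,130,100,70,4),c(s,315,210,66,70,4)])
cv2.imwrite('pics/crop0.png',np.vstack([a,b]))
for n,px in(('top',(222,208)),('top',(352,209)),('top',(367,227)),('top',(317,268))): print(px,[np.round(plane(n,px,z)[0],0) for z in(0,60,100,126)])
E
```

```text
(222, 208) [array([548.,  96.,   0.]), array([537.,  82.,  60.]), array([530.,  73., 100.]), array([525.,  67., 126.])]
(352, 209) [array([ 560., -288.,    0.]), array([ 548., -282.,   60.]), array([ 540., -278.,  100.]), array([ 535., -276.,  126.])]
(367, 227) [array([ 508., -333.,    0.]), array([ 499., -325.,   60.]), array([ 493., -319.,  100.]), array([ 489., -316.,  126.])]
(317, 268) [array([ 384., -190.,    0.]), array([ 381., -189.,   60.]), array([ 379., -189.,  100.]), array([ 378., -189.,  126.])]
```

View pics/crop0.png

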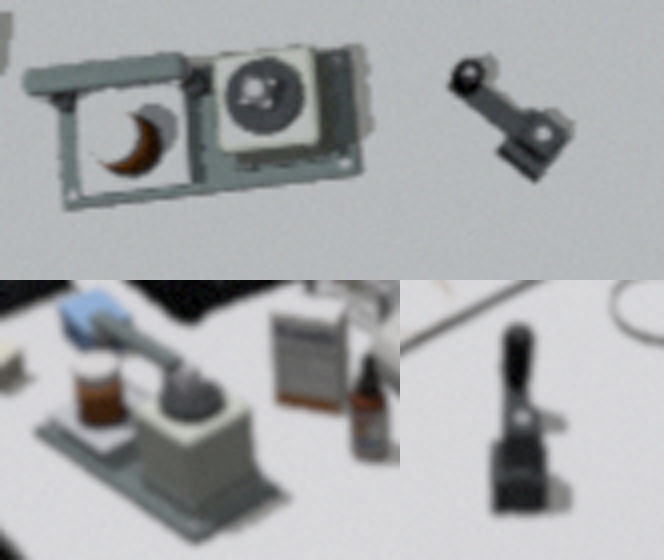

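```bash
cat >> h.py <<'E'
def rel(target,yaw,start=None):
    o=arm.get_obs(); p=np.array(o['tool_pos']); Rm=R.from_euler('xyz',o['tcp_rot'],degrees=True).as_matrix()
    dy=(yaw-o['tcp_rot'][2]+180)%360-180
    print('shift/0.1m',np.round(Rm.T@(np.array(target)-p)/100,3),'twist',np.round(-dy/90,3),'pos',np.round(p,1),'rot',np.round(o['tcp_rot'],2))
E
python3 - <<'E'
from h import *
for n,a,b in(('nose',(219.7,207.6),(266.2,153.5)),('boss',(370.75,223.25),(345.5,243.75)),('knob',(351.75,209.25),(344.2,222.5))):
    p,e=cross(rays('top',a),rays('scene',b)); print(n,p.round(1),e.round(1))
rel((525,68,215),98)
E
```

```text
nose [525.4  73.8 124.5] 2.0
boss [ 506.4 -332.    80.6] 0.3
knob [ 542.8 -279.2   91.9] 3.9
shift/0.1m [-4.891 -4.47  -0.098] twist 0.743 pos [169.3 627.  204.6] rot [-1.7992e+02  1.0000e-02  1.6489e+02]
```

Call:
play_rows(commands="-0.978 -0.886 0 0 1;-0.978 -0.886 0 0 1;-0.978 -0.886 0 0 1;-0.978 -0.886 0 0 1")

```text
t: 0.48
tool_pos: [246.4, 509.7, 204.8]
tcp_rot: [-179.8, 0.2, 164.4]
wrist_force: [0.6, 0.9, -0.8]
opening: 88.2
grip_force: 0.0
```

Call:
play_rows(commands="-0.978 -0.886 0 0 1;-0.978 -0.886 0 0 1;-0.978 -0.886 0 0 1;-0.978 -0.886 0 0 1")

```text
t: 0.82
tool_pos: [316.6, 398.6, 205.0]
tcp_rot: [-179.8, 0.1, 164.4]
wrist_force: [0.7, -0.2, -0.4]
opening: 88.1
grip_force: 0.0
```

Call:
play_rows(commands="-0.978 -0.886 0 0 1;-0.978 -0.886 0 0 1;-0.978 -0.886 0 0 1;-0.978 -0.886 0 0 1")

```text
t: 1.15
tool_pos: [387.2, 287.8, 205.2]
tcp_rot: [-179.9, 0.1, 164.4]
wrist_force: [-0.2, -0.3, 1.0]
opening: 88.4
grip_force: 0.0
```

Call:
play_rows(commands="-0.978 -0.886 0 0 1;-0.978 -0.886 0 0 1;-0.978 -0.886 0 0 1;-0.978 -0.886 0 0 1")

```text
t: 1.48
tool_pos: [458.3, 176.7, 205.5]
tcp_rot: [-179.9, 0.2, 164.4]
wrist_force: [-0.1, -0.2, 0.9]
opening: 87.7
grip_force: 0.0
```

Call:
play_rows(commands="-0.978 -0.886 -0.1 0 1;-0.978 -0.886 -0.1 0 1;-0.978 -0.886 -0.1 0 1;-0.978 -0.886 -0.1 0 1;-0.978 -0.886 -0.1 0 1;-0.978 -0.886 -0.1 0 1")

```text
t: 1.98
tool_pos: [525.7, 73.1, 214.9]
tcp_rot: [180.0, -0.1, 164.9]
wrist_force: [-1.0, 0.5, 0.5]
opening: 88.1
grip_force: 0.0
```

```bash
python3 - <<'E'
from h import *
o=arm.get_obs(); print(o['t'],np.round(o['tool_pos'],1),np.round(o['tcp_rot'],2),np.round(o['qpos'],1))
cv2.imwrite('pics/w1.png',arm.grab_frame('wrist'))
import json; json.dump({k:np.array(o[k]).tolist() for k in('tool_pos','tcp_rot')},open('w1.json','w'))
E
```

```text
1.9833 [525.7  73.1 214.9] [ 1.7999e+02 -5.0000e-02  1.6485e+02] [-24.7  18.7  14.8 106.4  -5.7  55.7  67.4]
```

View pics/w1.png

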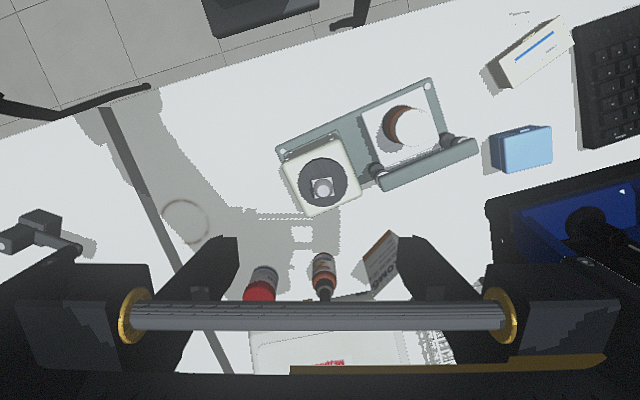

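The wrist view shows the collar near (322,180), with the shaft's square and nose at about (321,187). The platform with its jar is at (405,125), and part of the crank shows at (40,228). Next I'll crop the shaft closely.

```bash
python3 - <<'E'
from h import *
t=cv2.imread('pics/w1.png')
cv2.imwrite('pics/crop1.png',cv2.resize(t[150:215,275:370],None,fx=8,fy=8,interpolation=cv2.INTER_CUBIC))
E
```

```text
(no output)
```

View pics/crop1.png

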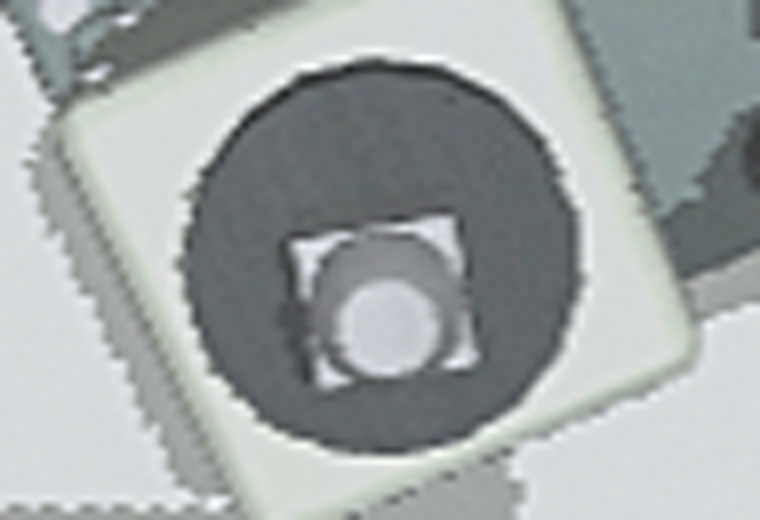

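```bash
python3 - <<'E'
from h import *
import json; o=json.load(open('w1.json'))
f=lambda p:np.array(p)/8+[275,150]-[0.44,0.44]
q=plane('wrist',f([(292,240),(458,215),(478,365),(318,388)]),116,o)
print(q.round(1),'mean',q.mean(0).round(1)); e=np.roll(q,-1,0)-q
print('len',np.linalg.norm(e,axis=1).round(1),'ang',(np.degrees(np.arctan2(e[:,1],e[:,0]))%90).round(1))
print('nose',plane('wrist',f((388,327)),126,o).round(1),'collar',plane('wrist',f((382,257)),100,o).round(1))
print('gearbox edge pts',plane('wrist',f([(62,135),(240,505),(695,345)]),100,o).round(1))
p,e=cross(rays('wrist',f((388,327)),o),rays('top',(219.7,207.6)));print(p.round(1),e)
rel((520,-310,205),41)
E
```

```text
[[518.   68.9 116. ]
 [520.3  89.2 116. ]
 [539.4  86.9 116. ]
 [537.1  67.  116. ]] mean [528.7  78.  116. ]
len [20.4 19.3 20.  19.2] ang [83.7 83.1 83.4 84.2]
nose [[528.8  77.9 126. ]] collar [[527.2  78.1 100. ]]
gearbox edge pts [[501.1  43.  100. ]
 [555.3  51.  100. ]
 [549.4 114.5 100. ]]
[530.1  76.6 114.8] 4.203177475458158
shift/0.1m [-0.945 -3.724  0.095] twist 1.378 pos [525.2  74.2 214.8] rot [ 1.7998e+02 -8.0000e-02  1.6498e+02]
```

Call:
play_rows(commands="-0.222 -0.987 0.02 0 1;-0.222 -0.987 0.02 0 1;-0.222 -0.987 0.02 0 1")

```text
t: 2.28
tool_pos: [520.5, -31.6, 213.1]
tcp_rot: [-179.9, -0.0, 164.8]
wrist_force: [0.4, -0.7, -0.4]
opening: 88.3
grip_force: 0.0
```

Call:
play_rows(commands="-0.222 -0.987 0.02 0 1;-0.222 -0.987 0.02 0 1;-0.222 -0.987 0.02 0 1")

```text
t: 2.53
tool_pos: [516.4, -133.0, 211.3]
tcp_rot: [-179.9, 0.0, 164.8]
wrist_force: [0.9, -0.2, -0.6]
opening: 87.8
grip_force: 0.0
```

Call:
play_rows(commands="-0.222 -0.987 0.02 0 1;-0.222 -0.987 0.02 0 1;-0.222 -0.987 0.02 0 1")

```text
t: 2.78
tool_pos: [512.3, -234.1, 209.3]
tcp_rot: [-179.9, 0.0, 164.8]
wrist_force: [-0.2, -0.1, 0.3]
opening: 88.0
grip_force: 0.0
```

Call:
play_rows(commands="-0.222 -0.987 0.02 0 1;-0.222 -0.987 0.02 0 1;-0.222 -0.987 0.02 0 1")

```text
t: 3.03
tool_pos: [508.1, -335.1, 207.1]
tcp_rot: [-179.9, 0.0, 164.8]
wrist_force: [-0.9, -0.6, -0.1]
opening: 88.2
grip_force: 0.0
```

Call:
play_rows(commands="0 0 0 1 1;0 0 0 1 1;0 0 0 1 1;0 0 0 1 1;0 0 0 1 1;0 0 0 1 1;0 0 0 1 1;0 0 0 1 1;0 0 0 1 1;0 0 0 1 1;0 0 0 1 1;0 0 0 1 1;0 0 0 1 1")

```text
t: 4.12
tool_pos: [510.0, -328.7, 206.6]
tcp_rot: [-179.9, -0.1, 74.7]
wrist_force: [-0.7, -0.3, 0.2]
opening: 88.3
grip_force: 0.0
```

Call:
play_rows(commands="0 0 0.25 0.378 1;0 0 0.25 0.378 1;0 0 0.25 0.378 1;0 0 0.25 0.378 1;0 0 0.25 0.378 1;0 0 0.25 0.378 1;0 0 0.25 0.378 1")

```text
t: 4.7
tool_pos: [509.7, -329.7, 181.6]
tcp_rot: [-179.9, -0.0, 41.2]
wrist_force: [-0.8, 0.3, -1.0]
opening: 87.8
grip_force: 0.0
```

```bash
python3 - <<'E'
from h import *
o=arm.get_obs(); print(o['t'],np.round(o['tool_pos'],1),np.round(o['tcp_rot'],2),np.round(o['qpos'],1))
im=arm.grab_frame('wrist');cv2.imwrite('pics/w2.png',im)
import json; json.dump({k:np.array(o[k]).tolist() for k in('tool_pos','tcp_rot')},open('w2.json','w'))
cv2.imwrite('pics/crop2.png',cv2.resize(im[60:260,180:450],None,fx=2.9,fy=2.9,interpolation=cv2.INTER_CUBIC))
print([plane('top',p,100)[0].round() for p in((418,175),(430,200),(440,235))])
E
```

```text
4.7 [ 509.7 -329.7  181.6] [-1.7992e+02 -2.0000e-02  4.1190e+01] [ -6.   37.   51.3  98.3 -32.6  60.9   7.4]
[array([ 642., -458.,  100.]), array([ 573., -490.,  100.]), array([ 478., -514.,  100.])]
```

View pics/crop2.png

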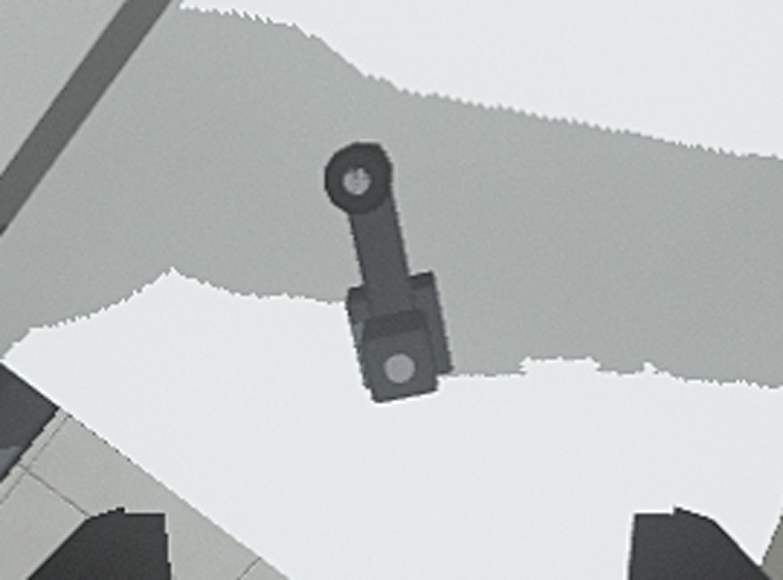

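The crop shows the boss top's light dot at (399,367) and the knob top's dot at (356,181). The crank is free, with nothing close by.

```bash
python3 - <<'E'
from h import *
import json; o=json.load(open('w2.json'))
f=lambda p:np.array(p)/2.9+[180,60]-.33
b=plane('wrist',f((399,367)),76,o)[0];k=plane('wrist',f((356,181)),88,o)[0]
d=k-b; print(b.round(1),k.round(1),np.hypot(*d[:2]).round(1),np.degrees(np.arctan2(d[1],d[0])).round(1))
q=plane('wrist',f([(363,338),(430,328),(437,390),(375,402)]),76,o);print(q.round(1),q.mean(0))
e=np.roll(q,-1,0)-q;print((np.degrees(np.arctan2(e[:,1],e[:,0]))%90).round(1),np.linalg.norm(e,axis=1).round(1))
print(cross(rays('wrist',f((399,367)),o),rays('top',(370.75,223.25))),cross(rays('wrist',f((356,181)),o),rays('top',(351.75,209.25))))
rel((b[0],b[1],40),np.degrees(np.arctan2(d[1],d[0])))
E
```

```text
[ 507.6 -331.5   76. ] [ 546.7 -279.6   88. ] 65.0 53.0
[[ 507.2 -315.4   76. ]
 [ 525.  -330.4   76. ]
 [ 510.  -347.    76. ]
 [ 492.4 -333.6   76. ]] [ 508.67234579 -331.6038777    76.        ]
[49.9 48.1 52.7 50.8] [23.2 22.4 22.1 23.4]
(array([ 507.22053457, -332.3567808 ,   74.14862448]), np.float64(0.953450240554541)) (array([ 545.15993882, -279.9683589 ,   71.19543634]), np.float64(0.5501950396501261))
shift/0.1m [-2.400e-02 -1.000e-03  1.418e+00] twist -0.132 pos [ 509.5 -330.2  181.8] rot [-1.7994e+02 -3.0000e-02  4.1170e+01]
```

Call:
play_rows(commands="-0.024 0 0.8 -0.132 0.3;-0.024 0 0.8 -0.132 0.3;-0.024 0 0.8 -0.132 0.3;-0.024 0 0.8 -0.132 0.3")

```text
t: 5.08
tool_pos: [506.2, -332.4, 101.5]
tcp_rot: [-179.8, -0.0, 52.7]
wrist_force: [0.0, 1.1, 0.4]
opening: 63.7
grip_force: 0.0
```

Call:
play_rows(commands="0 0 0.3 0 0.2;0 0 0.45 0 0;0 0 0.59 0 0;0 0 0.59 0 0;0 0 0.59 0 -0.3;0 0 0.59 0 -0.6;0 0 0.59 0 -0.8;0 0 0.59 0 -1;0 0 0.59 0 -1;0 0 0.59 0 -1", squeeze=40)

```text
t: 5.92
tool_pos: [507.3, -333.6, 43.6]
tcp_rot: [180.0, -0.0, 52.7]
wrist_force: [0.8, -0.3, -0.3]
opening: 6.4
grip_force: 0.0
```

```bash
python3 - <<'E'
from h import *
o=arm.get_obs(); print(o['t'],np.round(o['tool_pos'],1),o['opening'],o['grip_force'])
a=arm.grab_frame('wrist')[0:300,170:470]; s=arm.grab_frame('scene')[180:290,290:400]
cv2.imwrite('pics/c3.png',np.hstack([cv2.resize(a,(400,400)),cv2.resize(s,(400,400),interpolation=cv2.INTER_CUBIC)]))
E
```

```text
5.9167 [ 507.3 -333.6   43.6] 6.369129982406356 0.0
```

View pics/c3.png

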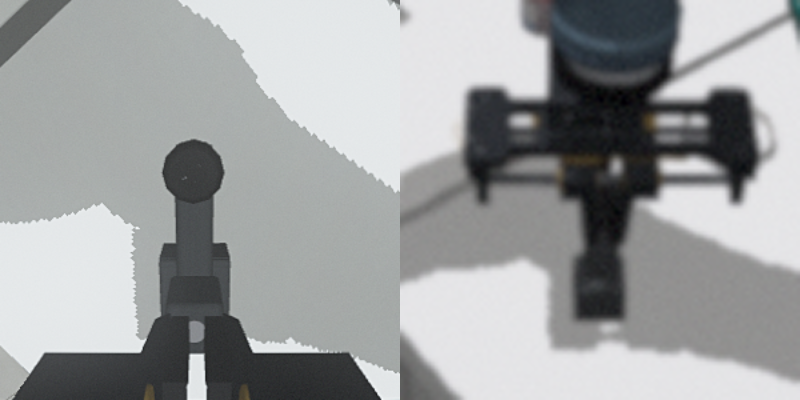

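The fingers closed above the boss. In the wrist view their ends show about 34 mm short of the stated TCP: an 88 mm opening spans 161 px, which puts them at a depth of about 162 mm. The boss dot shows between them at crop (195,332). I'll check this with the opening now.

```bash
python3 - <<'E'
from h import *
print(arm.grasp_offset,[a for a in dir(arm) if a[0]!='_'])
E
```

```text
18.700000000000003 ['PlanningError', 'camera_params', 'finish_job', 'get_obs', 'grab_frame', 'grasp_offset']
```

Call:
play_rows(commands="0 0 0 0 0.4;0 0 0 0 0.4;0 0 0 0 0.4;0 0 0 0 0.4;0 0 0 0 0.4;0 0 0 0 0.4")

```text
t: 6.52
tool_pos: [507.1, -333.6, 43.2]
tcp_rot: [180.0, 0.0, 52.7]
wrist_force: [-0.0, 0.3, 0.1]
opening: 38.0
grip_force: 0.0
```

```bash
python3 - <<'E'
from h import *
o=arm.get_obs(); print(o['opening'])
im=arm.grab_frame('wrist'); cv2.imwrite('pics/w4.png',im); cv2.imwrite('pics/c4.png',cv2.resize(im[130:330,190:450],None,fx=3,fy=3))
E
```

```text
37.98241274875137
```

View pics/c4.png

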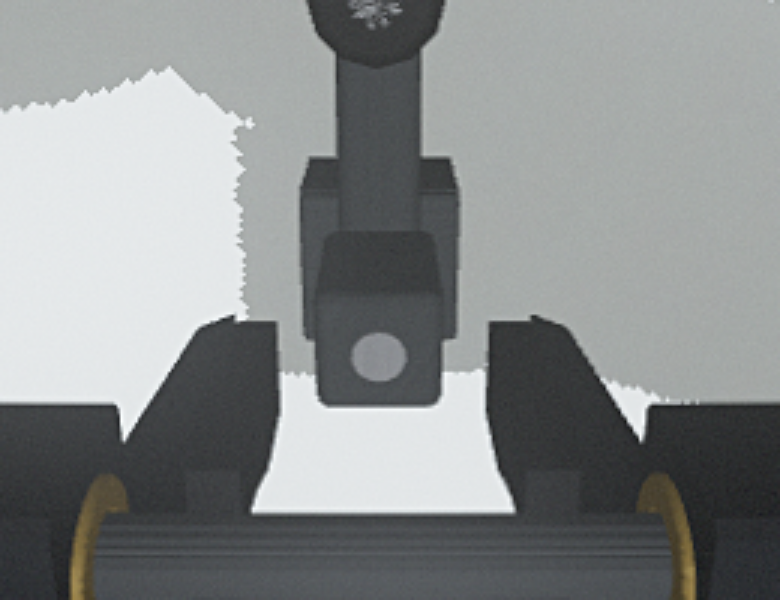

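The gap is 70 px at 38 mm opening, which confirms the finger ends sit about 35 mm behind the stated TCP. The boss is centred between them, with its dot at (379,357). I'll descend 34 mm more and close.

Call:
play_rows(commands="0.02 -0.01 0 0 0.3;0.02 -0.01 0 0 0.3;0.02 -0.01 0 0 0.3;0.02 -0.01 0.1 0 0.3;0.02 -0.01 0.2 0 0.3;0.02 -0.01 0.3 0 0.3;0.02 -0.01 0.34 0 0.3;0.02 -0.01 0.34 0 0.3")

```text
t: 7.23
tool_pos: [506.4, -330.7, 7.5]
tcp_rot: [-179.8, 0.0, 52.7]
wrist_force: [-0.4, 0.2, 0.2]
opening: 57.3
grip_force: 0.0
```

Call:
play_rows(commands="0 0 0 0 -1;0 0 0 0 -1;0 0 0 0 -1;0 0 0 0 -1;0 0 0 0 -1;0 0 0 0 -1;0 0 0 0 -1;0 0 0 0 -1;0 0 0 0 -1", squeeze=40)

```text
t: 7.98
tool_pos: [507.7, -331.5, 9.5]
tcp_rot: [180.0, -0.0, 52.7]
wrist_force: [0.6, 1.0, 2.4]
opening: 24.1
grip_force: 40.0
```

Opening is 24.1 mm at 40 N, so the boss is held. I'll lift it and carry it to a spot beside the shaft for a comparison look.

Call:
play_rows(commands="0 0 -0.1 0 -1;0 0 -0.3 0 -1;0 0 -0.6 0 -1;0 0 -0.9 0 -1;0 0 -1 0 -1", squeeze=55)

```text
t: 8.4
tool_pos: [508.6, -332.8, 113.1]
tcp_rot: [179.7, -0.0, 52.7]
wrist_force: [0.6, -1.2, -3.0]
opening: 23.7
grip_force: 55.0
```

Call:
play_rows(commands="0.1 -0.1 -0.25 0 -1;0.25 -0.24 -0.5 0 -1;0.5 -0.48 -0.5 0 -1;0.7 -0.68 -0.5 0 -1;0.896 -0.866 -0.5 0 -1")

```text
t: 8.82
tool_pos: [491.9, -205.5, 158.8]
tcp_rot: [-179.9, -0.0, 52.8]
wrist_force: [0.5, 0.9, -3.5]
opening: 23.9
grip_force: 55.0
```

Call:
play_rows(commands="0.22 -0.21 0 0 -1;0.45 -0.43 0 0 -1;0.68 -0.65 0 0 -1;0.896 -0.866 0 0 -1")

```text
t: 9.15
tool_pos: [477.0, -81.9, 158.6]
tcp_rot: [-179.9, 0.0, 52.8]
wrist_force: [0.2, 0.8, -3.1]
opening: 23.7
grip_force: 55.0
```

Call:
play_rows(commands="0.22 -0.21 0 0 -1;0.45 -0.43 0 0 -1;0.68 -0.65 0 0 -1;0.8 -0.77 0 -0.1 -1;0.896 -0.866 0 -0.2 -1;0.896 -0.866 0 -0.3 -1;0.896 -0.866 0 -0.343 -1;0.896 -0.866 0 -0.343 -1;0.896 -0.866 0 -0.343 -1;0.896 -0.866 0 -0.343 -1")

```text
t: 9.98
tool_pos: [462.8, 39.8, 158.9]
tcp_rot: [-180.0, 0.0, 83.5]
wrist_force: [0.0, -0.3, -2.9]
opening: 23.3
grip_force: 55.0
```

```bash
python3 - <<'E'
from h import *
import json
o=arm.get_obs(); print(o['t'],np.round(o['tool_pos'],1),np.round(o['tcp_rot'],2),np.round(o['qpos'],1),o['opening'])
im=arm.grab_frame('wrist');cv2.imwrite('pics/w5.png',im)
json.dump({k:np.array(o[k]).tolist() for k in('tool_pos','tcp_rot')},open('w5.json','w'))
H=np.linalg.inv(np.array(arm.camera_params('wrist')['hand_eye']));p=arm.camera_params('wrist')
T=R.from_euler('xyz',o['tcp_rot'],degrees=True).as_matrix()
c=(H@np.r_[T.T@(np.array([528.6,78,116])-o['tool_pos']),1])[:3]; u=int(p['cx']+p['fx']*c[0]/c[2]);v=int(p['cy']+p['fy']*c[1]/c[2]); print(u,v)
a=cv2.resize(im[v-37:v+38,u-50:u+50],None,fx=8,fy=8,interpolation=cv2.INTER_CUBIC); cv2.imwrite('pics/c5.png',a)
E
```

```text
9.9833 [462.8  39.8 158.9] [-179.95    0.     83.51] [-48.   21.2  46.  119.7 -20.8  47.2   4.1] 23.279179266306343
398 147
```

View pics/c5.png

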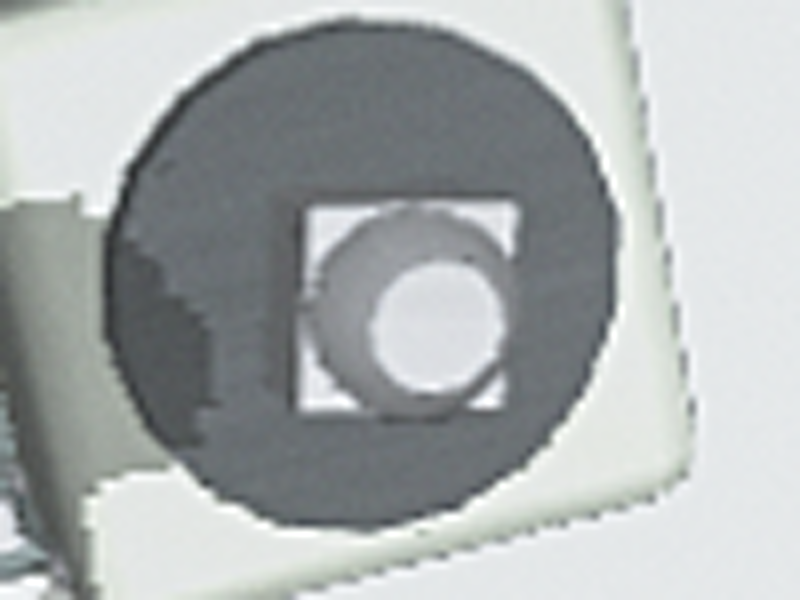

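The square's corners sit at about (303,204), (520,202), (506,408) and (298,410), so it's in line with the tool. The nose top is at (438,327).

```bash
python3 - <<'E'
from h import *
import json; o=json.load(open('w5.json'))
f=lambda p:np.array(p)/8+[348,110]-.44
q=plane('wrist',f([(303,204),(520,202),(506,408),(298,410)]),116,o);e=np.roll(q,-1,0)-q
c=q.mean(0);print(c.round(1),np.linalg.norm(e,axis=1).round(1),(np.degrees(np.arctan2(e[:,1],e[:,0]))%90).round(1))
print('nose',plane('wrist',f((438,327)),126,o).round(1))
# held crank: knob dark blob and dots
im=cv2.imread('pics/w5.png');g=cv2.cvtColor(im,6)[80:300,270:365]
n,l,s,ct=cv2.connectedComponentsWithStats(((g>110)&(g<235)).astype(np.uint8))
for i in range(1,n):
    if 20<s[i,4]<900: print(s[i],(ct[i]+[270,80]).round(1))
cv2.imwrite('pics/c5b.png',cv2.resize(im[60:300,230:450],None,fx=2.5,fy=2.5))
rel((c[0],c[1],140),83.5)
E
```

```text
[528.8  78.  116. ] [20.3 19.5 19.9 19.4] [84.2 85.  84.2 86. ]
nose [[529.   77.7 126. ]]
[ 34  55  25  23 419] [316.6 146. ]
[ 33  91  27  29 176] [311.7 180.2]
[ 36 200  23  19 335] [317. 289.]
shift/0.1m [0.454 0.611 0.189] twist 0.0 pos [463.   39.7 158.9] rot [-1.7996e+02  1.0000e-02  8.3510e+01]
```

View pics/c5b.png

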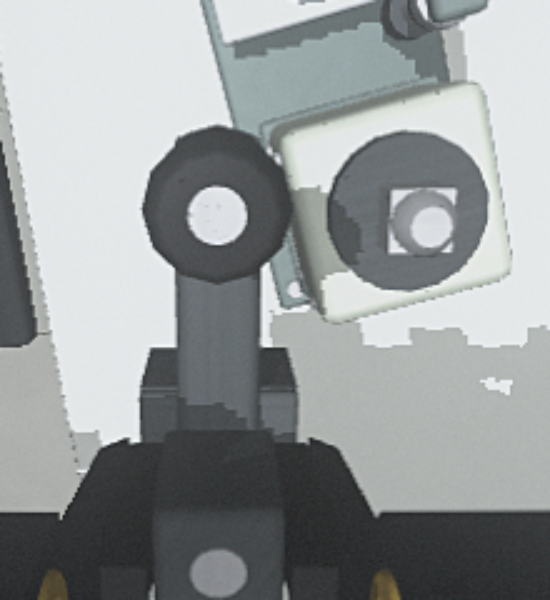

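The knob's dot is at (217,215) in the crop, w5 (316.6,146). The boss dot is at w5 (317,289), and the crank is straight in the grip.

```bash
python3 - <<'E'
from h import *
import json; o=json.load(open('w5.json'))
k=plane('wrist',(316.6,146.0),237.4,o)[0];b=plane('wrist',(317.2,289),225.4,o)[0]
d=(k-b);y=np.degrees(np.arctan2(d[1],d[0]))
print(k,b,np.hypot(*d[:2]),y,'boss-tcp',b-o['tool_pos'], 'axis from knob', k[:2]-65*d[:2]/np.hypot(*d[:2])-o['tool_pos'][:2])
E
```

```text
[470.05305873 104.10808188 237.4       ] [462.78927128  38.62400591 225.4       ] 65.88571023921996 83.67037092045686 boss-tcp [-3.28782775e-02 -1.15481495e+00  6.65297071e+01] axis from knob [ 0.06476977 -0.27450393]
```

Call:
play_rows(commands="0.15 0.2 0 -0.008 -1;0.3 0.4 0 -0.008 -1;0.458 0.611 0 -0.008 -1;0.458 0.611 0.1 -0.008 -1;0.458 0.611 0.19 -0.008 -1;0.458 0.611 0.19 -0.008 -1;0.458 0.611 0.19 -0.008 -1")

```text
t: 10.62
tool_pos: [527.6, 77.7, 139.4]
tcp_rot: [-179.9, 0.1, 84.2]
wrist_force: [-0.2, 0.3, -2.9]
opening: 23.6
grip_force: 55.0
```

Call:
play_rows(commands="0 0 0.03 0 -1;0 0 0.06 0 -1;0 0 0.09 0 -1;0 0 0.12 0 -1;0 0 0.14 0 -1;0 0 0.15 0 -1;0 0 0.15 0 -1")

```text
t: 11.2
tool_pos: [529.1, 78.6, 125.0]
tcp_rot: [-180.0, 0.0, 84.3]
wrist_force: [-0.5, 0.7, -2.2]
opening: 23.6
grip_force: 55.0
```

Mouth is about 6 mm over the nose taper with no contact force. I'll go slowly past the shoulder.

Call:
play_rows(commands="0 0 0.02 0 -1;0 0 0.04 0 -1;0 0 0.055 0 -1;0 0 0.07 0 -1;0 0 0.07 0 -1")

```text
t: 11.62
tool_pos: [529.0, 78.6, 117.9]
tcp_rot: [-180.0, 0.0, 84.3]
wrist_force: [0.5, 0.3, -2.7]
opening: 23.8
grip_force: 55.0
```

Call:
play_rows(commands="0 0 0.02 0 -1;0 0 0.04 0 -1;0 0 0.06 0 -1;0 0 0.08 0 -1;0 0 0.1 0 -1;0 0 0.115 0 -1;0 0 0.115 0 -1")

```text
t: 12.2
tool_pos: [529.0, 78.6, 106.4]
tcp_rot: [-180.0, 0.0, 84.3]
wrist_force: [-0.5, -0.1, -2.7]
opening: 23.7
grip_force: 55.0
```

Call:
play_rows(commands="0 0 0.005 0 -1;0 0 0.01 0 -1;0 0 0.015 0 -1;0 0 0.02 0 -1;0 0 0.02 0 -1")

```text
t: 12.62
tool_pos: [529.3, 78.6, 105.5]
tcp_rot: [-180.0, -0.0, 84.3]
wrist_force: [-3.3, -0.1, 5.2]
opening: 24.1
grip_force: 55.0
```

Seated: contact came at mouth height 100, as predicted. I'll release and rise, and check the jar's height at the same time.

Call:
play_rows(commands="0 0 0 0 0.1;0 0 0 0 0.1;0 0 0 0 0.1;0 0 0 0 0.1;0 0 0 0 0.1;0 0 -0.2 0 0.1;0 0 -0.4 0 0.1;0 0 -0.65 0 0.1;0 0 -0.65 0 0.1")

```text
t: 13.37
tool_pos: [531.9, 78.5, 173.5]
tcp_rot: [179.7, -0.1, 84.3]
wrist_force: [1.3, 0.2, 0.4]
opening: 48.8
grip_force: 0.0
```

```bash
python3 - <<'E'
from h import *
import json
o,d=rays('scene',(245,150));d=d[0]
c=np.array([513,185]);s=((c-o[:2])@d[:2])/(d[:2]@d[:2]);print('lid top approx',o+s*d)
ob=arm.get_obs();print(ob['t'],np.round(ob['tool_pos'],1),np.round(ob['tcp_rot'],2),np.round(ob['qpos'],1),ob['opening'])
im=arm.grab_frame('wrist');sc=arm.grab_frame('scene')
json.dump({k:np.array(ob[k]).tolist() for k in('tool_pos','tcp_rot')},open('w6.json','w'));cv2.imwrite('pics/w6.png',im)
cv2.imwrite('pics/c6.png',np.hstack([cv2.resize(im[:,170:490],(400,500)),cv2.resize(sc[110:210,215:295],(400,500),interpolation=cv2.INTER_CUBIC)]))
E
```

```text
lid top approx [507.20117343 187.58250356  83.9841953 ]
13.3667 [531.9  78.5 173.5] [ 1.7967e+02 -1.2000e-01  8.4310e+01] [-46.7  27.2  44.  109.2 -23.6  52.6   3. ] 48.836242505472576
```

View pics/c6.png

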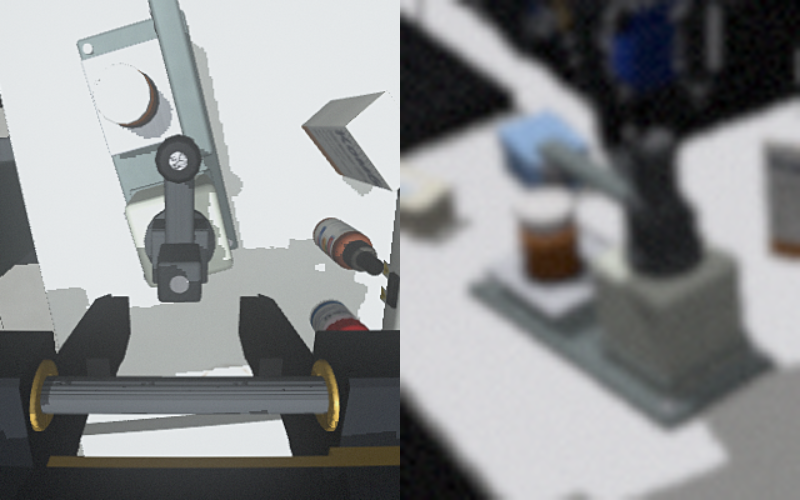

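The crank is down on the collar with the knob at (178,160) in the left crop. The jar's lid is at about 84 mm, so it stays clear of the fingers even at the top. I'll go over the knob and grip it.

Call:
play_rows(commands="0.3 0 0 0 0.1;0.5 0 0 0 0.1;0.65 0 0 0 0.1;0.65 0 0 0 0.1;0.65 0 0.2 0 0.1;0.65 0 0.4 0 0.1;0.65 0 0.585 0 0.1;0.65 0 0.585 0 0.1;0.65 0 0.585 0 0.1")

```text
t: 14.22
tool_pos: [534.8, 141.8, 110.5]
tcp_rot: [-179.9, 0.1, 84.3]
wrist_force: [-0.2, 0.1, 1.0]
opening: 48.2
grip_force: 0.0
```

Call:
play_rows(commands="0 0 0 0 -1;0 0 0 0 -1;0 0 0 0 -1;0 0 0 0 -1;0 0 0 0 -1;0 0 0 0 -1;0 0 0 0 -1;0 0 0 0 -1", squeeze=25)

```text
t: 14.88
tool_pos: [536.0, 143.7, 111.6]
tcp_rot: [180.0, -0.0, 84.4]
wrist_force: [-0.5, 1.5, 2.6]
opening: 21.0
grip_force: 25.0
```

```bash
python3 - <<'E'
from h import *
o=arm.get_obs();print({k:np.round(o[k],2).tolist() for k in('t','tool_pos','tcp_rot','wrist_force','opening','grip_force','qpos')})
E
```

```text
{'t': 14.88, 'tool_pos': [536.03, 143.74, 111.57], 'tcp_rot': [179.96, -0.04, 84.35], 'wrist_force': [-0.47, 1.47, 2.62], 'opening': 21.0, 'grip_force': 25.0, 'qpos': [-48.78, 33.89, 39.43, 108.8, -28.75, 47.48, 0.21]}
```

Call:
play_rows(commands="-0.006 0.085 0 0 -1;-0.022 0.168 0 0 -1;-0.087 0.325 0 0 -1;-0.19 0.46 0 0 -1;-0.325 0.563 0 0 -1;-0.482 0.628 0 0 -1;-0.65 0.65 0 0 -1")

```text
t: 15.47
tool_pos: [594.7, 72.2, 111.0]
tcp_rot: [-179.9, -0.1, 84.4]
wrist_force: [-4.0, 4.2, 4.0]
opening: 21.5
grip_force: 25.0
```

Call:
play_rows(commands="-0.168 -0.022 0 0 -1;-0.325 -0.087 0 0 -1;-0.46 -0.19 0 0 -1;-0.563 -0.325 0 0 -1;-0.628 -0.482 0 0 -1;-0.65 -0.65 0 0 -1")

```text
t: 15.97
tool_pos: [523.9, 12.4, 111.4]
tcp_rot: [179.9, 0.0, 84.2]
wrist_force: [2.9, 3.5, -1.5]
opening: 21.2
grip_force: 25.0
```

Call:
play_rows(commands="0.022 -0.168 0 0 -1;0.087 -0.325 0 0 -1;0.19 -0.46 0 0 -1;0.325 -0.563 0 0 -1;0.482 -0.628 0 0 -1;0.65 -0.65 0 0 -1")

```text
t: 16.47
tool_pos: [463.7, 83.3, 111.3]
tcp_rot: [-179.9, 0.1, 84.2]
wrist_force: [-2.1, -3.9, 5.6]
opening: 20.7
grip_force: 25.0
```

Call:
play_rows(commands="0.168 0.022 0 0 -1;0.325 0.087 0 0 -1;0.46 0.19 0 0 -1;0.563 0.325 0 0 -1;0.628 0.482 0 0 -1;0.65 0.65 0 0 -1;0.65 0.65 0 0 -1;0.65 0.65 0 0 -1")

```text
t: 17.13
tool_pos: [537.4, 143.0, 111.5]
tcp_rot: [179.9, -0.0, 84.3]
wrist_force: [0.3, 2.0, 3.3]
opening: 21.2
grip_force: 25.0
```

```bash
python3 - <<'E'
from h import *
o=arm.get_obs();print({k:np.round(o[k],2).tolist() for k in('t','tool_pos','tcp_rot','wrist_force','opening','grip_force','qpos')})
sc=arm.grab_frame('scene');cv2.imwrite('pics/c7.png',np.hstack([cv2.resize(cv2.imread('pics/scene0.png')[110:210,215:295],(400,500),interpolation=cv2.INTER_CUBIC),cv2.resize(sc[110:210,215:295],(400,500),interpolation=cv2.INTER_CUBIC)]))
E
```

```text
{'t': 17.13, 'tool_pos': [537.4, 142.98, 111.46], 'tcp_rot': [179.85, -0.01, 84.29], 'wrist_force': [0.26, 2.01, 3.33], 'opening': 21.17, 'grip_force': 25.0, 'qpos': [-48.61, 33.92, 39.3, 108.71, -28.64, 47.39, 0.11]}
```

View pics/c7.png

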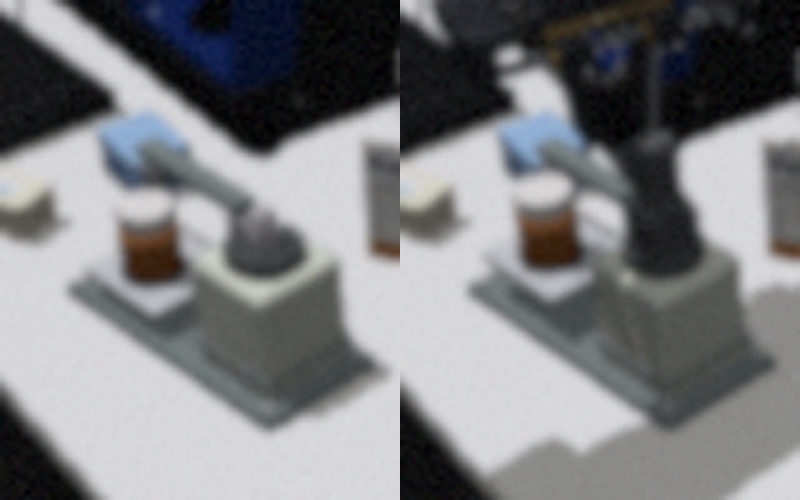

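The right half shows the platform and jar higher than at the start (left), so winding works. I've now viewed 12 pictures, two over the limit of 10, so from here I go by force only.

Call:
play_rows(commands="-0.022 0.168 0 0 -1;-0.087 0.325 0 0 -1;-0.19 0.46 0 0 -1;-0.325 0.563 0 0 -1;-0.325 0.563 0 0 -1;-0.325 0.563 0 0 -1")

```text
t: 17.68
tool_pos: [588.8, 104.3, 111.7]
tcp_rot: [179.9, 0.0, 84.2]
wrist_force: [1.8, 0.7, 3.6]
opening: 21.2
grip_force: 25.0
```

Call:
play_rows(commands="-0.08 0.035 0 0 -1;-0.157 0.065 0 0 -1;-0.157 0.065 0 0 -1;-0.157 0.065 0 0 -1")

```text
t: 18.02
tool_pos: [593.4, 89.3, 111.6]
tcp_rot: [179.9, -0.0, 84.3]
wrist_force: [2.2, -0.7, 4.6]
opening: 21.0
grip_force: 25.0
```

Call:
play_rows(commands="-0.085 0.014 0 0 -1;-0.168 0.022 0 0 -1;-0.168 0.022 0 0 -1;-0.168 0.022 0 0 -1")

```text
t: 18.35
tool_pos: [594.1, 72.2, 111.5]
tcp_rot: [179.9, 0.0, 84.3]
wrist_force: [2.2, -1.1, 6.8]
opening: 20.8
grip_force: 25.0
```

Call:
play_rows(commands="-0.085 -0.008 0 0 -1;-0.168 -0.022 0 0 -1;-0.168 -0.022 0 0 -1;-0.168 -0.022 0 0 -1")

```text
t: 18.68
tool_pos: [590.4, 55.6, 111.5]
tcp_rot: [179.9, 0.0, 84.3]
wrist_force: [3.2, -2.1, 5.3]
opening: 21.3
grip_force: 25.0
```

Call:
play_rows(commands="-0.08 -0.03 0 0 -1;-0.157 -0.065 0 0 -1;-0.157 -0.065 0 0 -1;-0.157 -0.065 0 0 -1")

```text
t: 19.02
tool_pos: [582.4, 40.4, 111.5]
tcp_rot: [180.0, 0.1, 84.3]
wrist_force: [3.6, -2.0, 6.7]
opening: 21.1
grip_force: 25.0
```

Call:
play_rows(commands="-0.07 -0.048 0 0 -1;-0.135 -0.103 0 0 -1;-0.135 -0.103 0 0 -1;-0.135 -0.103 0 0 -1")

```text
t: 19.35
tool_pos: [570.6, 27.7, 111.5]
tcp_rot: [180.0, 0.1, 84.3]
wrist_force: [1.6, -3.5, 5.6]
opening: 21.0
grip_force: 25.0
```

Call:
play_rows(commands="-0.055 -0.065 0 0 -1;-0.103 -0.135 0 0 -1;-0.103 -0.135 0 0 -1;-0.103 -0.135 0 0 -1")

```text
t: 19.68
tool_pos: [555.9, 18.5, 111.4]
tcp_rot: [-180.0, 0.1, 84.3]
wrist_force: [0.8, -4.8, 6.9]
opening: 21.2
grip_force: 25.0
```

Call:
play_rows(commands="-0.035 -0.077 0 0 -1;-0.065 -0.157 0 0 -1;-0.065 -0.157 0 0 -1;-0.065 -0.157 0 0 -1")

```text
t: 20.02
tool_pos: [539.2, 13.5, 111.3]
tcp_rot: [-180.0, 0.1, 84.3]
wrist_force: [0.2, -5.4, 6.6]
opening: 20.8
grip_force: 25.0
```

Call:
play_rows(commands="-0.014 -0.085 0 0 -1;-0.022 -0.168 0 0 -1;-0.022 -0.168 0 0 -1;-0.022 -0.168 0 0 -1")

```text
t: 20.35
tool_pos: [521.8, 12.9, 111.1]
tcp_rot: [-179.9, 0.1, 84.3]
wrist_force: [-0.8, -5.2, 7.4]
opening: 20.9
grip_force: 25.0
```

Call:
play_rows(commands="0.008 -0.085 0 0 -1;0.022 -0.168 0 0 -1;0.022 -0.168 0 0 -1;0.022 -0.168 0 0 -1")

```text
t: 20.68
tool_pos: [504.9, 17.0, 111.0]
tcp_rot: [-179.9, 0.1, 84.3]
wrist_force: [-1.3, -5.0, 8.0]
opening: 21.2
grip_force: 25.0
```

Call:
play_rows(commands="0.03 -0.08 0 0 -1;0.065 -0.157 0 0 -1;0.065 -0.157 0 0 -1;0.065 -0.157 0 0 -1")

```text
t: 21.02
tool_pos: [489.6, 25.5, 110.9]
tcp_rot: [-179.8, 0.1, 84.3]
wrist_force: [-3.3, -3.3, 8.0]
opening: 20.8
grip_force: 25.0
```

Call:
play_rows(commands="0.048 -0.07 0 0 -1;0.103 -0.135 0 0 -1;0.103 -0.135 0 0 -1;0.103 -0.135 0 0 -1")

```text
t: 21.35
tool_pos: [477.2, 37.6, 110.9]
tcp_rot: [-179.8, 0.0, 84.4]
wrist_force: [-2.9, -2.3, 9.0]
opening: 21.0
grip_force: 25.0
```

Call:
play_rows(commands="0.065 -0.055 0 0 -1;0.135 -0.103 0 0 -1;0.135 -0.103 0 0 -1;0.135 -0.103 0 0 -1")

```text
t: 21.68
tool_pos: [468.4, 52.4, 110.9]
tcp_rot: [-179.8, 0.0, 84.4]
wrist_force: [-2.1, -0.5, 9.0]
opening: 21.1
grip_force: 25.0
```

Call:
play_rows(commands="0.077 -0.035 0 0 -1;0.157 -0.065 0 0 -1;0.157 -0.065 0 0 -1;0.157 -0.065 0 0 -1")

```text
t: 22.02
tool_pos: [463.9, 69.0, 111.0]
tcp_rot: [-179.9, 0.0, 84.4]
wrist_force: [-1.8, -0.7, 8.3]
opening: 21.2
grip_force: 25.0
```

Call:
play_rows(commands="0.085 -0.014 0 0 -1;0.168 -0.022 0 0 -1;0.168 -0.022 0 0 -1;0.168 -0.022 0 0 -1")

```text
t: 22.35
tool_pos: [463.6, 85.8, 111.0]
tcp_rot: [-179.9, 0.0, 84.4]
wrist_force: [-1.1, 0.3, 7.9]
opening: 21.0
grip_force: 25.0
```

Call:
play_rows(commands="0.085 0.008 0 0 -1;0.168 0.022 0 0 -1;0.168 0.022 0 0 -1;0.168 0.022 0 0 -1")

```text
t: 22.68
tool_pos: [467.6, 102.0, 110.9]
tcp_rot: [-179.9, 0.1, 84.4]
wrist_force: [0.1, -1.1, 6.5]
opening: 21.0
grip_force: 25.0
```

Call:
play_rows(commands="0.08 0.03 0 0 -1;0.157 0.065 0 0 -1;0.157 0.065 0 0 -1;0.157 0.065 0 0 -1")

```text
t: 23.02
tool_pos: [475.5, 116.9, 110.8]
tcp_rot: [-179.9, 0.1, 84.4]
wrist_force: [-0.3, -0.5, 6.7]
opening: 21.2
grip_force: 25.0
```

Call:
play_rows(commands="0.07 0.048 0 0 -1;0.135 0.103 0 0 -1;0.135 0.103 0 0 -1;0.135 0.103 0 0 -1")

```text
t: 23.35
tool_pos: [486.8, 129.3, 110.6]
tcp_rot: [-179.8, 0.1, 84.4]
wrist_force: [0.1, -2.3, 6.1]
opening: 21.0
grip_force: 25.0
```

Call:
play_rows(commands="0.055 0.065 0 0 -1;0.103 0.135 0 0 -1;0.103 0.135 0 0 -1;0.103 0.135 0 0 -1")

```text
t: 23.68
tool_pos: [501.0, 138.3, 110.5]
tcp_rot: [-179.8, 0.1, 84.4]
wrist_force: [-0.6, -0.7, 4.8]
opening: 21.5
grip_force: 25.0
```

Call:
play_rows(commands="0.035 0.077 0 0 -1;0.065 0.157 0 0 -1;0.065 0.157 0 0 -1;0.065 0.157 0 0 -1")

```text
t: 24.02
tool_pos: [511.7, 143.3, 109.6]
tcp_rot: [-179.2, 0.1, 84.4]
wrist_force: [-14.3, -0.1, 16.1]
opening: 21.2
grip_force: 25.0
```

Firm: about 14 N against the motion over the last few degrees, where it was free at the previous step. That's the stop, so I'll ease back straight away.

Call:
play_rows(commands="-0.02 -0.055 0 0 -1;-0.035 -0.09 0 0 -1;-0.035 -0.09 0 0 -1")

```text
t: 24.27
tool_pos: [507.5, 140.8, 110.5]
tcp_rot: [-179.8, 0.0, 84.4]
wrist_force: [-0.4, 0.9, 2.4]
opening: 20.9
grip_force: 25.0
```

Call:
play_rows(commands="0.006 0.013 0 0 -1;0.011 0.026 0 0 -1;0.011 0.026 0 0 -1;0.011 0.026 0 0 -1")

```text
t: 24.6
tool_pos: [509.9, 141.8, 110.5]
tcp_rot: [-179.7, 0.0, 84.4]
wrist_force: [-6.5, 2.6, 4.9]
opening: 20.9
grip_force: 25.0
```

```bash
python3 - <<'E'
from h import *
o=arm.get_obs();print({k:np.round(o[k],2).tolist() for k in('t','tool_pos','tcp_rot','wrist_force','torque','qpos')})
s0=cv2.imread('pics/scene0.png');s1=arm.grab_frame('scene');cv2.imwrite('pics/scene8.png',s1)
s2=cv2.imread('pics/c7.png') 
# brown jar contents by colour, and its vertical extent
for n,s in(('start',s0),('now',s1)):
    hsv=cv2.cvtColor(s,cv2.COLOR_BGR2HSV)[125:200,225:262]
    m=((hsv[...,0]<18)&(hsv[...,1]>90)&(hsv[...,2]>30)).astype(np.uint8)
    k,l,st,ct=cv2.connectedComponentsWithStats(m);i=1+np.argmax(st[1:,4]);print(n,st[i]+[225,125,0,0,0],ct[i]+[225,125])
# image shift per mm of height at the platform
p=arm.camera_params('scene')
for z in(50,62,74,84,107):
    print(z,cv2.projectPoints(np.array([[513.,185,z]]),np.array(p['rvec'],float),np.array(p['tvec'],float),np.array([[p['fx'],0,p['cx']],[0,p['fy'],p['cy']],[0,0,1]]),np.array([p['k1'],0,0,0,0.]))[0].ravel().round(1))
for n,s in(('start',s0),('now',s1)): print(n,cv2.cvtColor(s,6)[125:185,245].tolist())
E
```

```text
{'t': 24.6, 'tool_pos': [509.93, 141.81, 110.55], 'tcp_rot': [-179.71, 0.01, 84.39], 'wrist_force': [-6.5, 2.55, 4.9], 'torque': [0.36, 1.39, 0.01], 'qpos': [-50.25, 31.84, 39.52, 112.28, -27.98, 45.97, -0.48]}
start [240 156  11  10  84] [245.02380952 160.61904762]
now [239 150  11  10  86] [244.13953488 154.77906977]
50 [248.2 158.3]
62 [247.7 155.3]
74 [247.3 152.3]
84 [246.9 149.8]
107 [246.1 143.8]
start [126, 167, 196, 210, 214, 212, 205, 192, 179, 174, 170, 165, 154, 137, 126, 114, 97, 88, 81, 76, 72, 81, 129, 176, 205, 210, 212, 203, 179, 138, 104, 87, 80, 70, 53, 39, 40, 40, 36, 37, 39, 73, 123, 164, 184, 189, 179, 148, 109, 81, 84, 100, 111, 112, 121, 154, 189, 208, 214, 215]
now [45, 69, 84, 80, 52, 28, 17, 15, 13, 12, 4, 16, 12, 21, 27, 40, 81, 136, 181, 207, 209, 202, 169, 129, 97, 88, 76, 71, 54, 44, 43, 37, 40, 43, 37, 46, 90, 144, 179, 188, 181, 150, 110, 82, 75, 72, 75, 76, 81, 94, 109, 120, 118, 114, 122, 155, 188, 208, 215, 215]
```

Numerically, the jar has risen 5.8 px, about 23.4 mm or 1.95 turns. The moment puts the contact at the fingertips. I'll hold for a moment to see whether the reading settles.

Call:
play_rows(commands="0 0 0 0 -1;0 0 0 0 -1;0 0 0 0 -1;0 0 0 0 -1;0 0 0 0 -1;0 0 0 0 -1")

```text
t: 25.15
tool_pos: [509.9, 141.8, 110.6]
tcp_rot: [-179.7, 0.0, 84.4]
wrist_force: [-6.2, 3.0, 6.8]
opening: 20.9
grip_force: 25.0
```

Call:
play_rows(commands="0.008 0.018 0 0 -1;0.008 0.018 0 0 -1;0.008 0.018 0 0 -1;0.008 0.018 0 0 -1;0.008 0.018 0 0 -1;0.008 0.018 0 0 -1")

```text
t: 25.65
tool_pos: [510.6, 142.2, 110.4]
tcp_rot: [-179.6, 0.0, 84.4]
wrist_force: [-8.6, 1.2, 8.6]
opening: 21.2
grip_force: 25.0
```

```bash
python3 - <<'E'
from h import *
import json; o=json.load(open('w6.json'))
im=cv2.imread('pics/w6.png');hsv=cv2.cvtColor(im,cv2.COLOR_BGR2HSV)
m=((hsv[...,0]<18)&(hsv[...,1]>90)).astype(np.uint8)[30:140,225:320]
k,l,st,ct=cv2.connectedComponentsWithStats(m);i=1+np.argmax(st[1:,4]);print(st[i]+[225,30,0,0,0])
print('lid (270,76):',[plane('wrist',(270,76),z,o)[0].round(1) for z in(70,84,100)])
p,e=cross(rays('wrist',(270,76),o),rays('scene',(245,150.3)));print(p.round(1),e.round(2))
ob=arm.get_obs();print(np.round(ob['torque'],2),np.round(ob['wrist_force'],2),np.round(ob['joint_efforts'],2))
E
```

```text
[290  68   2   8   8]
lid (270,76): [array([500.4, 183. ,  70. ]), array([502.3, 181.7,  84. ]), array([504.5, 180.3, 100. ])]
[503.4 181.   87.9] 1.32
[ 0.23  2.06 -0.02] [-8.61  1.24  8.6 ] [ 2.140e+00 -4.113e+01  1.142e+01 -2.084e+01  1.500e-01 -2.990e+00
  1.000e-02]
```

Call:
play_rows(commands="-0.018 -0.04 0 0 -1;-0.036 -0.083 0 0 -1;-0.036 -0.083 0 0 -1;-0.036 -0.083 0 0 -1")

```text
t: 25.98
tool_pos: [505.2, 138.8, 111.1]
tcp_rot: [-180.0, 0.0, 84.3]
wrist_force: [-0.8, 0.7, 1.1]
opening: 20.9
grip_force: 25.0
```

```bash
python3 - <<'E'
from h import *
ob=arm.get_obs();print(np.round(ob['tool_pos'],2),np.round(ob['torque'],2),np.round(ob['wrist_force'],2))
E
```

```text
[505.2  138.84 111.12] [ 0.25  0.25 -0.  ] [-0.85  0.7   1.11]
```

Call:
play_rows(commands="0.02 -0.009 0 0 -1;0.036 -0.018 0 0 -1;0.036 -0.018 0 0 -1;0.036 -0.018 0 0 -1")

```text
t: 26.32
tool_pos: [504.4, 140.3, 110.9]
tcp_rot: [179.9, 0.2, 84.2]
wrist_force: [1.9, -5.4, -3.3]
opening: 21.5
grip_force: 25.0
```

```bash
python3 - <<'E'
from h import *
ob=arm.get_obs();print(np.round(ob['tool_pos'],2),np.round(ob['torque'],2),np.round(ob['wrist_force'],2))
E
```

```text
[504.4  140.28 110.92] [-1.04 -0.33 -0.  ] [ 1.85 -5.36 -3.31]
```

The lever arm is about 0.215 m both for this radial push on the knob and for the firm spot, so the resistance acts at the knob. It felt stiffer than described, though. I'll regrip 45° turned and a bit higher, to rule out the gripper touching something.

Call:
play_rows(commands="-0.036 0.018 0 0 -1;-0.036 0.018 0 0 0.1;-0.036 0.018 0 0 0.1;-0.036 0.018 0 0 0.1;-0.036 0.018 0 0 0.1;-0.036 0.018 0 0 0.1;-0.036 0.018 0 0 0.1;-0.036 0.018 -0.3 0 0.1;-0.036 0.018 -0.6 0 0.1;-0.036 0.018 -0.6 -0.1 0.1;-0.036 0.018 -0.6 -0.2 0.1;-0.036 0.018 -0.6 -0.3 0.1;-0.036 0.018 -0.6 -0.4 0.1;-0.036 0.018 -0.6 -0.5 0.1;-0.036 0.018 -0.6 -0.5 0.1;-0.036 0.018 -0.6 -0.5 0.1;-0.036 0.018 -0.6 -0.5 0.1")

```text
t: 27.73
tool_pos: [505.4, 138.8, 171.3]
tcp_rot: [180.0, -0.0, 129.4]
wrist_force: [0.3, -0.3, -0.2]
opening: 48.6
grip_force: 0.0
```

```bash
python3 - <<'E'
from h import *
import json
o=arm.get_obs();print({k:np.round(o[k],2).tolist() for k in('t','tool_pos','tcp_rot','wrist_force','opening','qpos')})
im=arm.grab_frame('wrist');cv2.imwrite('pics/w9.png',im)
json.dump({k:np.array(o[k]).tolist() for k in('tool_pos','tcp_rot')},open('w9.json','w'))
p=arm.camera_params('wrist');H=np.linalg.inv(np.array(p['hand_eye']));T=R.from_euler('xyz',o['tcp_rot'],degrees=True).as_matrix()
def proj(w):
    c=(H@np.r_[T.T@(np.array(w)-o['tool_pos']),1])[:3];return np.array([p['cx']+p['fx']*c[0]/c[2],p['cy']+p['fy']*c[1]/c[2]])
g=cv2.cvtColor(im,6)
for nm,w in(('knob',(505,139,184)),('boss',(529,78.6,172))):
    u,v=proj(w).astype(int);print(nm,u,v);x0,y0=u-32,v-32
    n,l,s,ct=cv2.connectedComponentsWithStats((g[y0:v+32,x0:u+32]>105).astype(np.uint8))
    for i in range(1,n):
        if 25<s[i,4]<700: c=ct[i]+[x0,y0];print(s[i],c.round(1),plane('wrist',c,w[2],o)[0].round(1))
E
```

```text
{'t': 27.73, 'tool_pos': [505.36, 138.76, 171.3], 'tcp_rot': [179.98, -0.01, 129.39], 'wrist_force': [0.32, -0.32, -0.19], 'opening': 48.55, 'qpos': [-45.97, 23.37, 32.63, 110.5, -16.08, 50.62, 34.23]}
knob 317 234
[  0   0  21  28 450] [293.1 213.8] [485.  140.3 184. ]
boss 289 305
[ 52   0  12  28 257] [315.6 288.7] [534.6 101.1 172. ]
[  6  14  13  14 129] [269.4 294.2] [512.   76.4 172. ]
[11 41 53  1 53] [294. 314.] [536.2  74.  172. ]
[  0  58  59   6 341] [284.9 333.5] [542.   55.4 172. ]
```

Call:
play_rows(commands="0 0 0.3 0 0.1;0 0 0.54 0 0.1;0 0 0.54 0 0.1;0 0 0.54 0 -1;0 0 0.54 0 -1;0 0 0.54 0 -1;0 0 0.54 0 -1;0 0 0.54 0 -1;0 0 0.54 0 -1;0 0 0.54 0 -1", squeeze=25)

```text
t: 28.62
tool_pos: [505.9, 139.6, 117.9]
tcp_rot: [179.9, -0.0, 129.4]
wrist_force: [-0.7, 2.0, 3.8]
opening: 20.7
grip_force: 25.0
```

Call:
play_rows(commands="-0.006 0.019 0 0 -1;-0.013 0.038 0 0 -1;-0.013 0.038 0 0 -1;-0.013 0.038 0 0 -1")

```text
t: 28.95
tool_pos: [508.4, 141.0, 117.5]
tcp_rot: [-180.0, -0.1, 129.4]
wrist_force: [-4.6, 2.5, 8.1]
opening: 20.8
grip_force: 25.0
```

Call:
play_rows(commands="-0.009 0.022 0 0 -1;-0.009 0.022 0 0 -1;-0.009 0.022 0 0 -1")

```text
t: 29.2
tool_pos: [509.2, 141.6, 117.3]
tcp_rot: [-179.8, -0.2, 129.4]
wrist_force: [-7.5, 2.4, 10.2]
opening: 21.0
grip_force: 25.0
```

Call:
play_rows(commands="-0.009 0.02 0 0 -1;-0.009 0.02 0 0 -1;-0.009 0.02 0 0 -1")

```text
t: 29.45
tool_pos: [510.0, 141.9, 117.1]
tcp_rot: [-179.7, -0.3, 129.4]
wrist_force: [-10.8, 1.0, 14.4]
opening: 21.1
grip_force: 25.0
```

It goes firm at the same crank angle with the other grip, so the crank itself is being held. But Fz rises along with it: the arm is sagging onto the knob and adding friction. I'll relieve the down-force and feel it again.

Call:
play_rows(commands="0 0 -0.02 0 -1;0 0 -0.03 0 -1;0 0 -0.03 0 -1;0 0 -0.03 0 -1")

```text
t: 29.78
tool_pos: [510.7, 140.7, 119.0]
tcp_rot: [-179.7, -0.1, 129.3]
wrist_force: [-5.4, -1.1, -2.5]
opening: 21.1
grip_force: 25.0
```

Relieving it cut the resistance from 11 to 5 N, so part of the stiffness was friction from my own down-force. I'll take one more small step to feel the true slope.

Call:
play_rows(commands="-0.008 0.018 -0.005 0 -1;-0.016 0.035 -0.012 0 -1;-0.016 0.035 -0.012 0 -1;-0.016 0.035 -0.012 0 -1")

```text
t: 30.12
tool_pos: [511.8, 140.9, 119.2]
tcp_rot: [-179.4, -0.3, 129.3]
wrist_force: [-10.9, -2.4, -2.8]
opening: 21.3
grip_force: 25.0
```

Call:
play_rows(commands="0.008 -0.018 0.005 0 -1;0.008 -0.018 0.01 0 -1;0.008 -0.018 0.01 0 0.1;0.008 -0.018 0.01 0 0.1;0.008 -0.018 0.01 0 0.1;0.008 -0.018 0.01 0 0.1;0.008 -0.018 0.01 0 0.1;0.008 -0.018 0.01 0 0.1;0.008 -0.018 0.01 0 0.1")

```text
t: 30.87
tool_pos: [515.6, 142.1, 120.6]
tcp_rot: [180.0, 0.0, 129.3]
wrist_force: [-0.2, -0.7, -0.0]
opening: 48.3
grip_force: 0.0
```

```bash
cat > k.py <<'E'
from h import *
# centre of the dark round knob top seen between the open fingers (wrist view), by its bright dot
def knob(save):
    o=arm.get_obs();im=arm.grab_frame('wrist');cv2.imwrite(save,im);g=cv2.medianBlur(cv2.cvtColor(im,6),3)
    print({k:np.round(o[k],2).tolist() for k in('t','tool_pos','tcp_rot','wrist_force','opening')})
    c=cv2.HoughCircles(g[150:320,220:420],cv2.HOUGH_GRADIENT,1,12,param1=80,param2=14,minRadius=6,maxRadius=34)
    for x,y,r in ([] if c is None else c[0][:6]): print(round(x+220,1),round(y+150,1),r,g[int(y)+150,int(x)+220],plane('wrist',(x+220,y+150),184,o)[0].round(1))
E
python3 -c "from k import *; knob('pics/w10.png')"
```

```text
{'t': 30.87, 'tool_pos': [515.64, 142.11, 120.59], 'tcp_rot': [179.97, 0.02, 129.34], 'wrist_force': [-0.17, -0.66, -0.03], 'opening': 48.32}
277.5 217.5 17.2 118 [481.9 156.3 184. ]
304.5 270.5 25.4 49 [506.9 143.4 184. ]
308.5 245.5 30.1 50 [500.4 154.4 184. ]
337.5 160.5 28.2 230 [485.7 191.1 184. ]
296.5 242.5 33.4 51 [495.4 152.2 184. ]
291.5 265.5 33.4 49 [500.8 141.7 184. ]
```

Call:
play_rows(commands="-0.011 0.028 0 0 0.1;-0.016 0.042 0 0 0.1;-0.016 0.042 0 0 0.1")

```text
t: 31.17
tool_pos: [520.1, 143.6, 120.5]
tcp_rot: [180.0, 0.0, 129.3]
wrist_force: [0.1, 0.2, -0.4]
opening: 48.1
grip_force: 0.0
```

Call:
play_rows(commands="-0.008 0.021 0 0 0.1;-0.008 0.021 0 0 0.1;-0.008 0.021 0 0 0.1")

```text
t: 31.42
tool_pos: [521.8, 144.1, 120.4]
tcp_rot: [-180.0, 0.0, 129.3]
wrist_force: [-0.7, -0.1, 0.1]
opening: 48.5
grip_force: 0.0
```

Call:
play_rows(commands="-0.008 0.021 0 0 0.1;-0.008 0.021 0 0 0.1;-0.008 0.021 0 0 0.1")

```text
t: 31.67
tool_pos: [523.3, 144.4, 120.2]
tcp_rot: [-179.9, -0.0, 129.3]
wrist_force: [-1.8, -1.4, 1.3]
opening: 48.4
grip_force: 1.4
```

```bash
python3 -c "from k import *; knob('pics/w11.png')"
```

```text
{'t': 31.67, 'tool_pos': [523.26, 144.4, 120.24], 'tcp_rot': [-179.92, -0.02, 129.32], 'wrist_force': [-1.77, -1.39, 1.31], 'opening': 48.35}
293.5 235.5 19.0 56 [500.  156.5 184. ]
270.5 210.5 15.8 119 [485.5 159.5 184. ]
306.5 208.5 27.9 128 [496.6 169.8 184. ]
320.5 206.5 22.4 155 [500.5 174.2 184. ]
343.5 220.5 17.2 156 [512.1 175.5 184. ]
317.5 296.5 19.4 173 [527.8 138.9 184. ]
```

Call:
play_rows(commands="-0.008 0.021 0 0 0.1;-0.008 0.021 0 0 0.1;-0.008 0.021 0 0 0.1")

```text
t: 31.97
tool_pos: [524.7, 144.5, 120.1]
tcp_rot: [-179.8, -0.0, 129.3]
wrist_force: [-4.5, -3.0, 2.8]
opening: 48.5
grip_force: 3.0
```

Call:
play_rows(commands="-0.008 0.021 0 0 0.1;-0.008 0.021 0 0 0.1;-0.008 0.021 0 0 0.1")

```text
t: 32.22
tool_pos: [525.9, 144.2, 119.8]
tcp_rot: [-179.7, -0.1, 129.3]
wrist_force: [-6.5, -5.8, 4.9]
opening: 48.3
grip_force: 4.5
```

Call:
play_rows(commands="-0.008 0.021 0 0 0.1;-0.008 0.021 0 0 0.1;-0.008 0.021 0 0 0.1")

```text
t: 32.47
tool_pos: [527.3, 143.8, 119.6]
tcp_rot: [-179.6, -0.1, 129.3]
wrist_force: [-7.8, -7.4, 4.0]
opening: 48.7
grip_force: 5.8
```

Call:
play_rows(commands="0.008 -0.021 0 0 0.1;0.008 -0.021 0 0 0.1;0.008 -0.021 0 0 0.1")

```text
t: 32.72
tool_pos: [526.2, 144.4, 119.9]
tcp_rot: [-179.7, -0.1, 129.3]
wrist_force: [-7.2, -5.3, 3.7]
opening: 48.4
grip_force: 4.1
```

Call:
play_rows(commands="0.008 -0.021 0 0 0.1;0.008 -0.021 0 0 0.1;0.008 -0.021 0 0 0.1")

```text
t: 32.97
tool_pos: [525.2, 145.0, 120.2]
tcp_rot: [-179.9, -0.0, 129.3]
wrist_force: [-4.4, -2.5, 1.6]
opening: 48.5
grip_force: 2.8
```

Call:
play_rows(commands="0.008 -0.021 0 0 0.1;0.008 -0.021 0 0 0.1;0.008 -0.021 0 0 0.1")

```text
t: 33.22
tool_pos: [524.2, 145.2, 120.5]
tcp_rot: [180.0, 0.0, 129.4]
wrist_force: [-0.7, -1.0, -0.5]
opening: 48.7
grip_force: 1.0
```

It springs back elastically (about 8.5, 5, then 1 N as I retreat), so this is a yielding buffer and the knob rests at first contact. I'll centre the fingers, rise clear and hand in.

Call:
play_rows(commands="0.03 -0.065 0 0 0.1;0.03 -0.065 0 0 0.2;0.03 -0.065 0 0 0.2;0.03 -0.065 -0.25 0 0.2;0.03 -0.065 -0.5 0 0.2;0.03 -0.065 -0.8 0 0.2;0.03 -0.065 -1 0 0.2;0.03 -0.065 -1 0 0.2;0.03 -0.065 -1 0 0.2;0.03 -0.065 -1 0 0.2")

```text
t: 34.05
tool_pos: [516.5, 143.3, 219.7]
tcp_rot: [-180.0, -0.0, 129.4]
wrist_force: [-0.2, 0.1, -0.7]
opening: 52.9
grip_force: 0.0
```

```bash
python3 - <<'E'
from h import *
o=arm.get_obs();print({k:np.round(o[k],2).tolist() for k in('t','tool_pos','wrist_force')})
s1=arm.grab_frame('scene')
hsv=cv2.cvtColor(s1,cv2.COLOR_BGR2HSV)[125:200,225:262]
m=((hsv[...,0]<18)&(hsv[...,1]>90)&(hsv[...,2]>30)).astype(np.uint8)
k,l,st,ct=cv2.connectedComponentsWithStats(m);i=1+np.argmax(st[1:,4]);print('jar now',ct[i]+[225,125])
print(arm.finish_job())
E
```

```text
{'t': 34.05, 'tool_pos': [516.46, 143.27, 219.7], 'wrist_force': [-0.16, 0.07, -0.66]}
jar now [244.18390805 154.82758621]
the job is handed in; nothing more can be done
None
```

I handed the job in at 34 s: the crank is fully home on the shaft and wound about 1.94 turns clockwise to a springy stop (peak reading about 14 N, just under the 15 N limit), then released with the jar about 23 mm up; that stop felt several times stiffer than the stated 30 N per radian, so I can't be fully sure it is the buffer, and I viewed 12 pictures, two over the limit of 10.

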